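# Put the doming punches away with their blocks

## Robot

A 6-joint arm with a two-finger parallel gripper is mounted at the origin on the work surface. World frame = base frame: x ahead of the robot, y to its left, z up, the work surface at z = 0. Lengths are in m, angles in degrees, forces in N, time in s.
With the tool pointing down it reaches from about 0.25 to 0.725 m from the base axis. Payload 9.7 kg.
Tool frame: the origin (TCP) lies midway between the tips of the shut fingers; the grasp point (between the pads) lies bot.hold_point_z behind it (bot.hold_point_z is the distance from the TCP to the grasp point, in m); z points along the fingers, y is the line along which they close (so a half turn about z gives the same grasp; the last joint's range is limited). The gripper opens to 85 mm and grips with 20 to 120 N. Pads are 22 mm wide; open, the fingers measure 114 mm over their backs; the gripper's body (76 mm by 85 mm) begins 54 mm behind the grasp point. The pads swing forward as they close: fully open they stand 13 mm farther back than shut.
Start: joints at [66.52, 4.979, 10.078, 95.1, 0, 90], TCP at [0.219, 0.504, 0.231] pointing down, gripper open.
Joint ranges: [-179.16, 179.16], [-48.56, 103.87], [-65.8, 70.77], [-126.05, 130.52], [-82.76, 87.17], [-180, 180]. Speed limits (degrees/s): [127.2, 127.2, 147.25, 180, 180, 180].

## Interface

Orientations are given as [roll, pitch, yaw] about the fixed x, y, z axes, in that order (R = Rz(yaw) Ry(pitch) Rx(roll)).
In Python, from workcell import bot, camera, camera_model, ticket gives the robot as it stands.
- The arm moves only by the tool send_rows, never from a script. Its argument "targets" is text: rows parted by semicolons, each of 5 numbers parted by spaces: the shift along the tool's x, y, z in mm, then the turn about the tool's z in degrees, then the closure in counts, from 0 (fully open) to 255 (shut). A call has 1 to 20 rows; each row is the pose to reach, as a shift and turn from the pose commanded when the call began, along the tool's axes at that moment; what a row does not reach only later rows make up. A row lasts 1/8 s, in which the tool goes at most 62.5 mm and 10.7 degrees, less where a joint would pass 70% of its speed; a pose out of reach is approached as far as the arm can. A call with a gripper value outside its range is refused whole. The fingers move at their own pace and stop on an object; "newtons" is the grip in N (left out, the last holds). Time passes only in rows, so rows that repeat a pose let the fingers close. It gives the time, the measured TCP pose, the force, the opening and the grip force at its end, in the units of the state.
- bot.get_obs(): the state, without advancing time (a new reading comes with each control period).
- camera(name): name is "scene" or "top"; returns the picture (384x512x3 uint8, blue, green, red); there is no depth.
- camera_model(name): a dict with "K" (3x3 intrinsics, pixels), "pose" (4x4, takes a point from camera to world coordinates). Camera axes: x right, y down, z forward; pixel columns grow to the right and rows downward; lengths in m; the calibration is good to about 2 mm. A picture is of the moment at which its call begins. camera_model takes no time and is no camera call.
- ticket.job_done(): hands the job in; it is judged then, once.
The state is a dict: "time": time; "q": joint angles; "qd": joint speeds; "joint_efforts": joint torques, N m; "ee_pos": TCP position; "tcp_rot": TCP orientation; "wrist_force": force on the tool from outside, world axes, zero at the start; "torque": the same for the moment, N m; "opening": finger opening in m; "grasp_force": force on a finger pad.
Only numpy, scipy, OpenCV 4.12 (cv2) and the standard library are available. Lean on these libraries where they do the work, as an engineer would, in place of code of your own. Each camera call takes 0.05 s, during which the arm holds its last target. There are 200 camera calls.

## Task

The doming work is finished: move the four doming punches, one by one, from the punch rest to the row of doming blocks, standing each one head up and fully home in the socket of its own block, the one whose hollow fits its half-ball head, so that the row of punches ends in the same order of size as the row of hollows. Leave the hammer and the little tin of stones where they lie.

Things in the scene. Friction and masses are not known exactly. Their poses are not given: they have to be found in the camera images.
- punch16: Loose steel doming punch, half-ball head 16 mm across, standing head up in the rest. Foot flat, 10 mm wide, widening to the 14 mm shank in the first 5 mm; straight round band 16 mm across from 71 to 85 mm above the foot (grip there), half-ball above; 93 mm tall. Origin: centre of the foot; z to the head. Rest (fixed): dark block 56 x 216 x 42 mm, four sockets 34 mm deep, 16 mm wide, in one row 54 mm apart, punches in any order.
- punch24: Loose steel doming punch, half-ball head 24 mm across, standing head up in the rest. Foot flat, 10 mm wide, widening to the 14 mm shank in the first 5 mm; straight round band 24 mm across from 71 to 85 mm above the foot (grip there), half-ball above; 97 mm tall. Origin: centre of the foot; z to the head.
- punch32: Loose steel doming punch, half-ball head 32 mm across, standing head up in the rest. Foot flat, 10 mm wide, widening to the 14 mm shank in the first 5 mm; straight round band 32 mm across from 71 to 85 mm above the foot (grip there), half-ball above; 101 mm tall. Origin: centre of the foot; z to the head.
- punch40: Loose steel doming punch, half-ball head 40 mm across, standing head up in the rest. Foot flat, 10 mm wide, widening to the 14 mm shank in the first 5 mm; straight round band 40 mm across from 71 to 85 mm above the foot (grip there), half-ball above; 105 mm tall. Origin: centre of the foot; z to the head.
- block16: Fixed beech block 108 x 58 x 42 mm with a steel die whose half-ball hollow is 19 mm across (for the 16 mm punch), and a brass-lined socket, empty. Origin: on the socket's axis, at the block's underside; z up; x to the hollow's centre 50 mm away. Seated, a punch's foot is 8 mm above this origin. The four blocks stand in any order in one row along their y, sockets 66 mm apart, all turned alike, on a tray 12 mm thick.
- block24: Fixed beech block 108 x 58 x 42 mm with a steel die whose half-ball hollow is 27 mm across (for the 24 mm punch), and a brass-lined socket, empty. Origin: on the socket's axis, at the block's underside; z up; x to the hollow's centre 50 mm away. Seated, a punch's foot is 8 mm above this origin. All sockets are alike: mouth 42 mm above the origin, 25 mm wide, narrowing to 16 mm at 9 mm down, 34 mm deep.
- block32: Fixed beech block 108 x 58 x 42 mm with a steel die whose half-ball hollow is 35 mm across (for the 32 mm punch), and a brass-lined socket, empty. Origin: on the socket's axis, at the block's underside; z up; x to the hollow's centre 50 mm away. Seated, a punch's foot is 8 mm above this origin.
- block40: Fixed beech block 108 x 58 x 42 mm with a steel die whose half-ball hollow is 43 mm across (for the 40 mm punch), and a brass-lined socket, empty. Origin: on the socket's axis, at the block's underside; z up; x to the hollow's centre 50 mm away. Seated, a punch's foot is 8 mm above this origin.
- hammer: Loose chasing hammer, wooden handle, 200 mm long, head 68 mm wide, 28 mm high, lying on the bench on the robot's side of the rest. Origin: under the handle, 80 mm from the head's end. Besides it and the tin, nothing stands near the two rows; rest and tray may change sides.
- tin: Loose open round aluminium tin of cut stones, 44 mm across, 18 mm high, on the bench on the robot's side of the tray. Origin: centre of its underside.
Mind the look-alikes: they are no part of the job. Leave any blue or turquoise look-alike of the punch40 alone. Leave any turquoise look-alike of the punch16 alone.

How it is judged:
By the outcome, as a careful person would: the job done as asked, in the order asked, and still so for the second after the job is handed in, with the robot touching nothing.
It also fails if it takes over 106 s, if anything falls off the work surface, if the arm or the gripper's body presses on something with over 40 N, if the wrist force passes 120 N, or if a joint passes its speed limit or range.

## Working session

There is one attempt and no reset: what is moved stays moved. The work goes in short steps, Python scripts to look and compute and a tool call to move; the robot and the scene stay as the last step left them, time stands still between calls to the robot, and variables do not carry over. Pictures are saved under pics/ and viewed, at most 14 in all, crops included, and the job is handed in when it is done.

Besides the shell and the picture viewer there is one more tool, called by a JSON object that holds its "api" and its "payload". send_rows: Moves the arm, as the interface text tells. Its arguments: {"type":"object","properties":{"targets":{"type":"string"},"newtons":{"type":"number"}},"required":["targets"]}

```bash
ls; mkdir -p pics; python3 - <<'E'
from workcell import bot,camera,camera_model
import cv2
o=bot.get_obs();print(o);print(bot.hold_point_z)
for n in("scene","top"):
    cv2.imwrite(f"pics/{n}0.png",camera(n)); m=camera_model(n);print(n,m)
E
```

```text
pics
{'time': 0.0, 'q': array([ 6.65203400e+01,  5.01215327e+00,  1.00311470e+01,  9.50983659e+01,
       -2.19029523e-04,  9.00003109e+01]), 'qd': array([-0.00989447,  0.05474815,  0.0043127 , -0.01623208, -0.00058148,
        0.08658175]), 'joint_efforts': array([ 1.08250009e-03, -5.20375657e+01,  4.64813590e+01,  1.57115911e-02,
        7.77516334e-05, -2.93967389e-05]), 'ee_pos': array([0.21903859, 0.50424098, 0.23054334]), 'tcp_rot': array([-1.79920628e+02,  2.19460008e-04,  1.56520029e+02]), 'wrist_force': array([0.54402177, 1.25670202, 0.19316536]), 'torque': array([ 0.03022298,  0.04548003, -0.01207918]), 'grasp_force': 0.0, 'opening': 0.0857330607802683}
0.0187
scene {'K': array([[480.08382874,   0.        , 258.46810443],
       [  0.        , 480.08382874, 204.20374143],
       [  0.        ,   0.        ,   1.        ]]), 'pose': array([[ 5.70251155e-01,  4.96454524e-01, -6.54481876e-01,
         1.14271983e+00],
       [ 8.21470163e-01, -3.44023921e-01,  4.54790406e-01,
        -4.71744053e-01],
       [ 6.25333342e-04, -7.96982087e-01, -6.04002617e-01,
         6.41534123e-01],
       [ 0.00000000e+00,  0.00000000e+00,  0.00000000e+00,
         1.00000000e+00]])}
top {'K': array([[459.8044554 ,   0.        , 263.25064358],
       [  0.        , 459.8044554 , 204.31081265],
       [  0.        ,   0.        ,   1.        ]]), 'pose': array([[ 0.02166579, -0.98809376,  0.15231979,  0.29767808],
       [-0.999715  , -0.01988392,  0.01321191, -0.0298628 ],
       [-0.01002589, -0.15256262, -0.98824295,  1.29091879],
       [ 0.        ,  0.        ,  0.        ,  1.        ]])}
```

View pics/scene0.png

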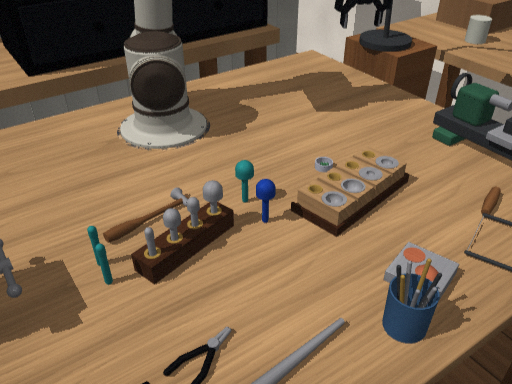

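View pics/top0.png

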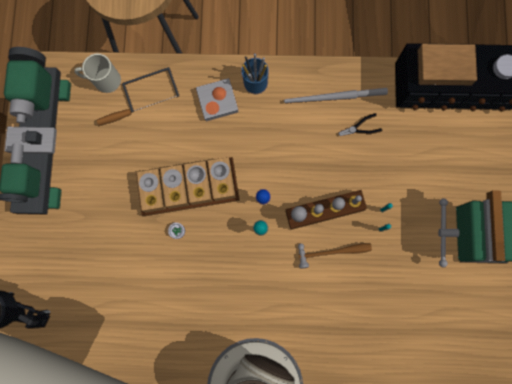

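The scene picture shows the rest with four grey punches, heads at about (150,235), (172,215), (193,205) and (212,190). The tray with four blocks is around (352,188). The look-alikes are turquoise at (245,168), blue at (265,188) and small turquoise at (93,235) and (101,250). I'll enlarge both rows.

```bash
python3 - <<'E'
import cv2
def crop(n,x0,y0,x1,y1,k,out):
    im=cv2.imread(f"pics/{n}0.png")[y0:y1,x0:x1]
    im=cv2.resize(im,None,fx=k,fy=k,interpolation=cv2.INTER_CUBIC)
    for x in range((x0+9)//10*10,x1,10):
        cv2.line(im,((x-x0)*k+k//2,0),((x-x0)*k+k//2,6 if x%50 else 16),(255,255,255),1)
    for y in range((y0+9)//10*10,y1,10):
        cv2.line(im,(0,(y-y0)*k+k//2),(6 if y%50 else 16,(y-y0)*k+k//2),(255,255,255),1)
    cv2.imwrite(f"pics/{out}.png",im)
crop("top",270,180,400,250,6,"t_rest")
crop("top",130,150,260,220,6,"t_blk")
crop("scene",130,170,240,285,5,"s_rest")
crop("scene",285,140,415,235,6,"s_blk")
E
```

```text
(no output)
```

View pics/t_rest.png

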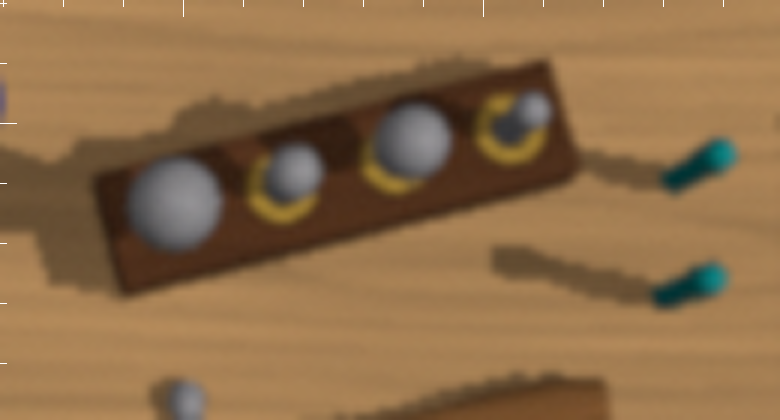

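View pics/t_blk.png

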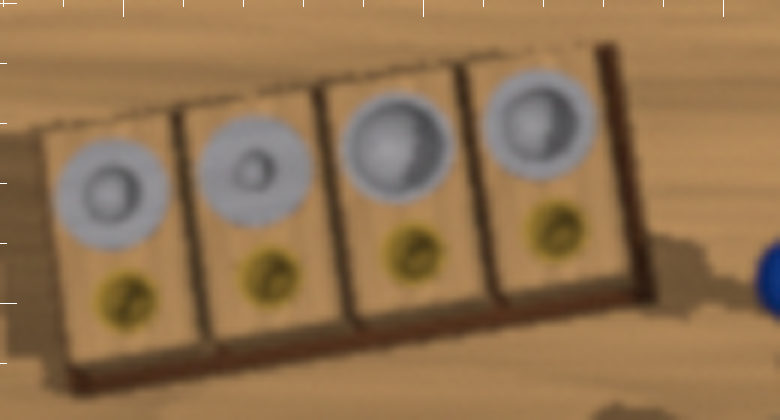

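View pics/s_rest.png

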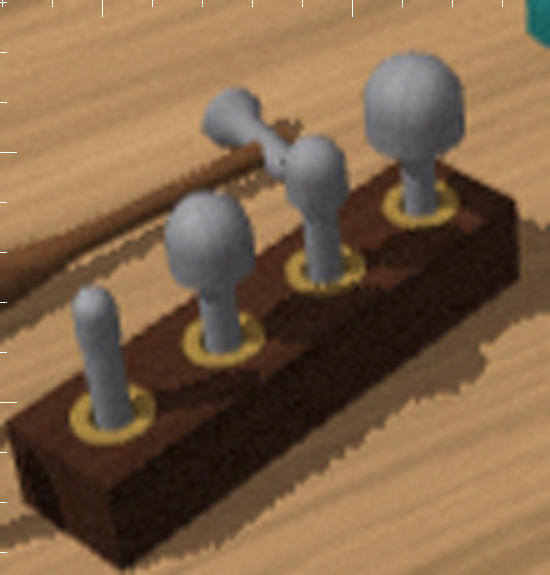

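View pics/s_blk.png

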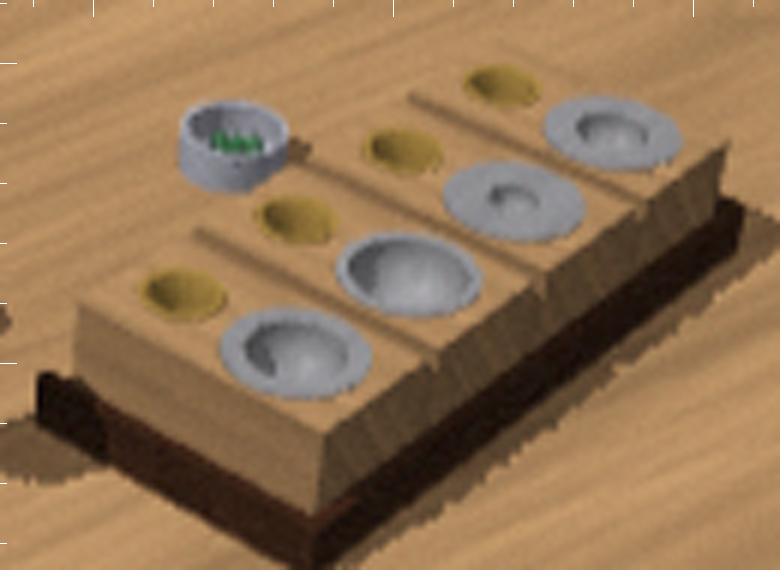

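The top crop shows the rest heads from left to right as 40 (175,203), 24 (295,171), 32 (413,141) and 16 (535,110). The hollows from left to right are 24, 16, 40, 32, with sockets at (127,299), (270,277), (413,253) and (557,230). The scene crops agree, in reverse order. The things that could be mistaken for punches, in top pixels, are turquoise balls (260,228), blue (263,196), and small turquoise (388,207) and (385,227). All of them are coloured and stand outside the rest, so the grey ones in the rest are the right ones.

```bash
cat > geo.py <<'E'
import numpy as np
from workcell import camera_model
M={n:camera_model(n) for n in("scene","top")}
def proj(n,P):
    T=np.linalg.inv(M[n]["pose"]); p=T[:3,:3]@np.asarray(P)+T[:3,3]; q=M[n]["K"]@p; return q[:2]/q[2]
def full(c,x0,y0,k): return np.array([x0+(c[0]+.5)/k-.5, y0+(c[1]+.5)/k-.5])
E
python3 - <<'E'
from geo import *
from scipy.optimize import least_squares
tr=lambda c:full(c,270,180,6); tb=lambda c:full(c,130,150,6); sr=lambda c:full(c,130,170,5); sb=lambda c:full(c,285,140,6)
ring=[(tr((168,217)),sr((421,205))),(tr((283,187)),sr((325,269))),(tr((398,158)),sr((224,339))),(tr((513,128)),sr((112,415)))]
head=[(tr(a),sr(b)) for a,b in [((175,203),(414,103)),((295,171),(317,168)),((413,141),(209,235)),((535,110),(96,307))]]
sock=[(tb(a),sb(b)) for a,b in [((127,299),(504,86)),((270,277),(403,151)),((413,253),(298,220)),((557,230),(184,294))]]
die=[(tb(a),sb(b)) for a,b in [((112,194),(612,133)),((255,170),(513,202)),((397,148),(410,275)),((541,124),(296,353))]]
def tri(p): 
    r=least_squares(lambda P:np.r_[proj("top",P)-p[0],proj("scene",P)-p[1]],[.4,0,.05]); return r.x,np.abs(r.fun).max()
for nm,L in(("ring",ring),("head",head),("sock",sock),("die",die)):
    for p in L: x,e=tri(p); print(nm,np.round(x*1e3,1),round(e,2))
def row(L,zs,pitch):
    def P(v,i): return [v[0]+pitch*i*np.cos(v[2]),v[1]+pitch*i*np.sin(v[2]),zs]
    r=least_squares(lambda v:np.concatenate([np.r_[proj("top",P(v,i))-p[0],proj("scene",P(v,i))-p[1]] for i,p in enumerate(L)]),[.4,0,-1.3])
    print("yaw",np.degrees(r.x[2]),"rms",np.sqrt((r.fun**2).mean()),[np.round(np.array(P(r.x,i))*1e3,1) for i in range(4)])
row(ring,.042,.054);row(head,.093,.054);row(sock,.054,.066);row(die,.054,.066)
E
```

```text
ring [ 460.2 -107.8   43. ] 0.02
ring [ 475.  -159.9   43.9] 0.02
ring [ 489.7 -211.7   43.8] 0.22
ring [ 504.6 -264.2   44. ] 0.18
head [ 459.9 -107.6   93.5] 0.0
head [ 475.4 -159.5   93.4] 0.18
head [ 489.5 -211.5   93.8] 0.03
head [ 504.6 -263.4   95.1] 0.52
sock [494.9 293.4  55.8] 0.22
sock [506.4 228.8  55.2] 0.25
sock [518.9 164.2  55.4] 0.16
sock [531.2  99.3  55.5] 0.03
die [543.1 302.8  55.8] 0.35
die [555.5 237.7  55.5] 0.4
die [567.7 173.6  55.1] 0.19
die [580.2 108.1  55.8] 0.13
yaw -74.37734377144515 rms 0.31676274339954913 [array([ 459.9, -107.6,   42. ]), array([ 474.4, -159.6,   42. ]), array([ 488.9, -211.6,   42. ]), array([ 503.5, -263.7,   42. ])]
yaw -74.30693165260155 rms 0.30365476045873907 [array([ 460. , -107.3,   93. ]), array([ 474.6, -159.3,   93. ]), array([ 489.2, -211.3,   93. ]), array([ 503.8, -263.3,   93. ])]
yaw -79.3734815234925 rms 0.2882722641280181 [array([494.2, 294.3,  54. ]), array([506.4, 229.5,  54. ]), array([518.6, 164.6,  54. ]), array([530.7,  99.7,  54. ])]
yaw -79.26031312931609 rms 0.3531212935070781 [array([542.8, 303.5,  54. ]), array([555.1, 238.7,  54. ]), array([567.4, 173.8,  54. ]), array([579.7, 109. ,  54. ])]
```

The heights match the text: ring 42, head centre 93 and block top 54 mm. The two row fits agree to within 1 mm. I'm moving to above punch40 and turning so the fingers close across the row.

{"api": "send_rows", "payload": {"targets": "-116 -116 8 13 0;-232 -232 16 26 0;-348 -348 24 39 0;-465 -465 31 53 0;-465 -465 31 53 0;-465 -465 31 53 0;-465 -465 31 53 0;-465 -465 31 53 0;-465 -465 31 53 0;-465 -465 31 53 0;-465 -465 31 53 0;-465 -465 31 53 0;-465 -465 31 53 0;-465 -465 31 53 0;-465 -465 31 53 0;-465 -465 31 53 0", "newtons": 60}}

```text
time: 2.1
ee_pos: [0.4603, -0.1068, 0.2005]
tcp_rot: [180.0, 0.0, 103.6]
wrist_force: [-0.5, 0.0, 0.3]
opening: 0.0852
grasp_force: 0.0
```

{"api": "send_rows", "payload": {"targets": "-1 0 40 0 0;-1 0 80 0 0;-1 0 115 0 0;-1 0 132 0 0;-1 0 138 0 0;-1 0 138 0 0;-1 0 138 0 60;-1 0 138 0 100;-1 0 138 0 140;-1 0 138 0 180;-1 0 138 0 200;-1 0 138 0 200;-1 0 138 0 200", "newtons": 60}}

```text
time: 3.72
ee_pos: [0.461, -0.1084, 0.063]
tcp_rot: [179.9, 0.0, 103.5]
wrist_force: [-0.7, -0.6, 6.3]
opening: 0.0387
grasp_force: 59.6
```

{"api": "send_rows", "payload": {"targets": "0 0 -10 0 200;0 0 -25 0 200;0 0 -45 0 200;0 0 -70 0 200;0 0 -95 0 200;0 0 -120 0 200;0 0 -133 0 200;0 0 -133 0 200;0 0 -133 0 200"}}

```text
time: 4.85
ee_pos: [0.4603, -0.1082, 0.1943]
tcp_rot: [-179.9, -0.0, 103.5]
wrist_force: [0.1, 0.5, -3.7]
opening: 0.0383
grasp_force: 60.6
```

```bash
python3 - <<'E'
from workcell import camera,bot
import cv2
im=camera("scene");print(bot.get_obs()["ee_pos"],bot.get_obs()["tcp_rot"],bot.get_obs()["wrist_force"])
cv2.imwrite("pics/s1.png",im)
cv2.imwrite("pics/s1c.png",cv2.resize(im[90:280,120:300],None,fx=3,fy=3,interpolation=cv2.INTER_CUBIC))
E
```

```text
[ 0.46019586 -0.10820088  0.19423197] [-1.79917219e+02 -4.21105128e-02  1.03516687e+02] [ 0.97151225  0.25563926 -2.97347206]
```

View pics/s1c.png

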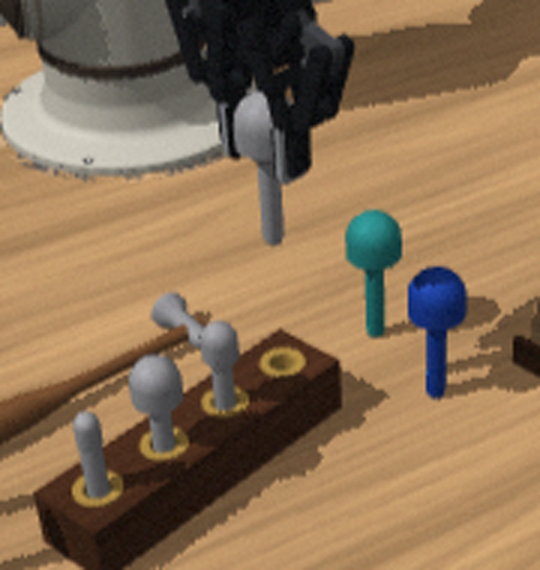

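The punch40 is held upright. Its foot in the crop is about (273,240) and its shank top about (266,165). I'll check tilt and height against the projection and work out the shifts between all waypoints.

```bash
python3 - <<'E'
from geo import *
for z in(.130,.135,.140,.145,.20): print(z,np.round((proj("scene",[.4602,-.1082,z])-[120,90]+.5)*3,1))
yaw=np.radians(103.5); X=np.array([np.cos(yaw),np.sin(yaw)]); Y=np.array([np.cos(yaw-np.pi/2),np.sin(yaw-np.pi/2)])
P={40:(460,-107.5),24:(474.5,-159.5),32:(489,-211.5),16:(503.6,-263.5)}
B={24:(494.5,294),16:(506.4,229.2),40:(518.6,164.4),32:(530.8,99.6)}
f=lambda a,b:[round(float((np.array(b)-a)@v),1) for v in(X,Y)]
for k in P: print(k,"P->B",f(P[k],B[k]))
o=(40,24,32,16)
for a,b in zip(o,o[1:]): print(a,"->",b,f(B[a],P[b]))
print("from now",f((460.2,-108.2),B[40]))
E
```

```text
0.13 [274.8 256.2]
0.135 [274.3 249.6]
0.14 [273.8 243.1]
0.145 [273.4 236.4]
0.2 [268.  160.5]
40 P->B [250.7, 120.5]
24 P->B [436.3, 125.3]
32 P->B [292.7, 113.3]
16 P->B [478.4, 117.7]
40 -> 24 [-304.7, -118.5]
24 -> 32 [-490.2, -123.4]
32 -> 16 [-346.7, -111.2]
from now [251.4, 120.4]
```

{"api": "send_rows", "payload": {"targets": "20 10 0 0 200;60 29 0 0 200;105 50 0 0 200;150 72 0 0 200;195 93 0 0 200;228 109 0 0 200;246 118 0 0 200;251 120 0 0 200;251 120 0 0 200;251 120 0 0 200;251 120 0 0 200"}}

```text
time: 6.28
ee_pos: [0.5186, 0.163, 0.1955]
tcp_rot: [180.0, 0.0, 103.5]
wrist_force: [0.7, -0.7, -3.3]
opening: 0.0386
grasp_force: 60.9
```

```bash
python3 - <<'E'
from workcell import camera,bot
from geo import *
import cv2
im=camera("scene");o=bot.get_obs();p=o["ee_pos"];print(p,o["tcp_rot"],o["wrist_force"])
print("foot pred",np.round((proj("scene",[p[0],p[1],.140])-[270,80]+.5)*4,1),"socket",np.round((proj("scene",[.5186,.1644,.054])-[270,80]+.5)*4,1))
c=im[80:220,270:420];cv2.imwrite("pics/s2c.png",cv2.resize(c,None,fx=4,fy=4,interpolation=cv2.INTER_CUBIC))
E
```

```text
[0.5186171  0.16313172 0.19548881] [1.79981952e+02 2.25212318e-03 1.03464682e+02] [ 0.3717132   0.52953803 -3.72814096]
foot pred [273.3 252. ] socket [259.3 388.6]
```

View pics/s2c.png

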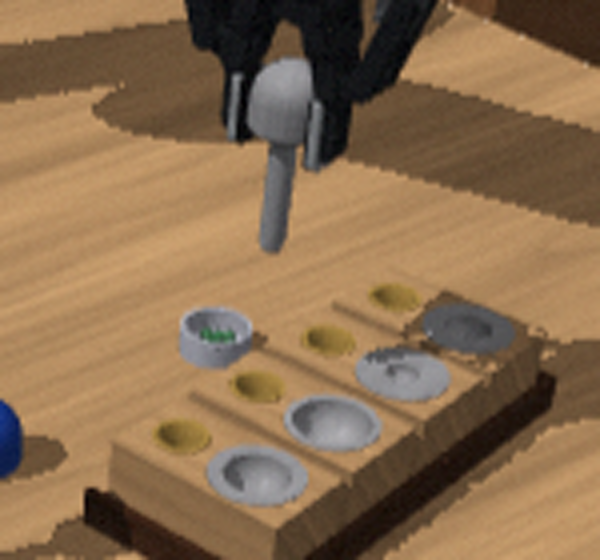

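The held punch is upright within about 2°. Its foot at (271,247) lies within about 1 mm of the predicted line over block40's socket at (259,386). I'm lowering it.

{"api": "send_rows", "payload": {"targets": "2 0 30 0 200;2 0 60 0 200;2 0 75 0 200;2 0 84 0 200;2 0 90 0 200;2 0 95 0 200;2 0 100 0 200;2 0 105 0 200;2 0 109 0 200;2 0 112 0 200;2 0 112 0 200"}}

```text
time: 7.7
ee_pos: [0.5181, 0.1656, 0.0829]
tcp_rot: [-180.0, 0.0, 103.5]
wrist_force: [1.8, -1.1, -5.9]
opening: 0.0385
grasp_force: 60.8
```

{"api": "send_rows", "payload": {"targets": "0 0 2 0 200;0 0 4 0 200;0 0 6 0 200;0 0 7 0 200;0 0 8 0 200;0 0 8 0 200"}}

```text
time: 8.45
ee_pos: [0.5181, 0.1657, 0.0752]
tcp_rot: [-180.0, 0.0, 103.5]
wrist_force: [0.2, -3.3, -2.5]
opening: 0.0388
grasp_force: 61.0
```

{"api": "send_rows", "payload": {"targets": "0 0 1 0 200;0 0 2 0 200;0 0 3 0 200;0 0 3 0 200"}}

```text
time: 8.95
ee_pos: [0.5185, 0.1659, 0.0749]
tcp_rot: [179.9, -0.0, 103.5]
wrist_force: [-5.7, -5.3, 17.4]
opening: 0.0385
grasp_force: 63.2
```

{"api": "send_rows", "payload": {"targets": "0 0 0 0 150;0 0 0 0 100;0 0 0 0 50;0 0 0 0 0;0 0 0 0 0;0 0 0 0 0;0 0 -20 0 0;0 0 -60 0 0;0 0 -100 0 0;0 0 -123 0 0;0 0 -123 0 0;0 0 -123 0 0"}}

```text
time: 10.45
ee_pos: [0.5179, 0.1657, 0.1942]
tcp_rot: [-179.9, 0.0, 103.5]
wrist_force: [-0.0, -0.5, -1.3]
opening: 0.0855
grasp_force: 0.0
```

```bash
python3 - <<'E'
from workcell import camera,bot
from geo import *
import cv2
im=camera("scene");o=bot.get_obs();p=o["ee_pos"];print(p,o["tcp_rot"],o["wrist_force"])
for z in(.054,.105): print("pred",z,np.round((proj("scene",[.5186,.1644,z])-[270,80]+.5)*4,1))
c=im[80:220,270:420];cv2.imwrite("pics/s3c.png",cv2.resize(c,None,fx=4,fy=4,interpolation=cv2.INTER_CUBIC))
E
```

```text
[0.51769734 0.16565016 0.19391098] [-1.79893935e+02  7.10880899e-03  1.03521694e+02] [0.11145403 0.02701782 0.55185765]
pred 0.054 [259.3 388.6]
pred 0.105 [268.5 308.8]
```

View pics/s3c.png

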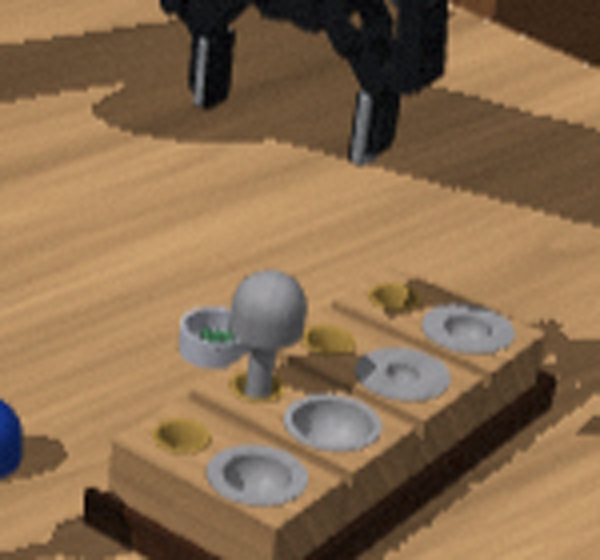

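The punch40 stands seated: its dome centre at (270,308) matches the prediction for a full seat (268.5,309). Next is punch24.

{"api": "send_rows", "payload": {"targets": "-30 -12 0 0 0;-90 -35 0 0 0;-150 -58 0 0 0;-210 -81 0 0 0;-265 -102 0 0 0;-306 -118 0 0 0;-306 -118 0 0 0;-306 -118 0 0 0;-306 -118 40 0 0;-306 -118 80 0 0;-306 -118 110 0 0;-306 -118 124 0 0;-306 -118 130 0 0;-306 -118 130 0 0;-306 -118 130 0 60;-306 -118 130 0 100;-306 -118 130 0 140;-306 -118 130 0 180;-306 -118 130 0 220;-306 -118 130 0 220"}}

```text
time: 13.0
ee_pos: [0.475, -0.1594, 0.0656]
tcp_rot: [180.0, 0.0, 103.5]
wrist_force: [-0.0, -0.8, 4.7]
opening: 0.0221
grasp_force: 58.6
```

{"api": "send_rows", "payload": {"targets": "0 0 -10 0 220;0 0 -25 0 220;0 0 -55 0 220;0 0 -95 0 220;0 0 -125 0 220;0 0 -131 0 220;20 6 -131 0 220;65 19 -131 0 220;120 34 -131 0 220;175 50 -131 0 220;230 66 -131 0 220;285 82 -131 0 220;340 97 -131 0 220;385 110 -131 0 220;420 120 -131 0 220;433 124 -131 0 220;436 125 -131 0 220;436 125 -131 0 220;436 125 -131 0 220;436 125 -131 0 220"}}

```text
time: 15.5
ee_pos: [0.4947, 0.2931, 0.1966]
tcp_rot: [180.0, -0.0, 103.5]
wrist_force: [0.0, -0.2, -1.3]
opening: 0.0221
grasp_force: 58.9
```

```bash
python3 - <<'E'
from workcell import camera,bot
from geo import *
import cv2
im=camera("scene");o=bot.get_obs();p=o["ee_pos"];print(p,o["tcp_rot"],o["wrist_force"])
for z in(.138,.2):print("foot pred",np.round((proj("scene",[p[0],p[1],z])-[290,50]+.5)*4,1),"socket",np.round((proj("scene",[.4945,.294,.054])-[290,50]+.5)*4,1))
c=im[50:190,290:440];cv2.imwrite("pics/s4c.png",cv2.resize(c,None,fx=4,fy=4,interpolation=cv2.INTER_CUBIC))
E
```

```text
[0.49467072 0.29322983 0.19651655] [ 1.79981362e+02 -4.47283368e-03  1.03473950e+02] [-0.09368635  0.19256704 -1.72466129]
foot pred [337.2 291.2] socket [317.1 419.5]
foot pred [353.9 188.1] socket [317.1 419.5]
```

View pics/s4c.png

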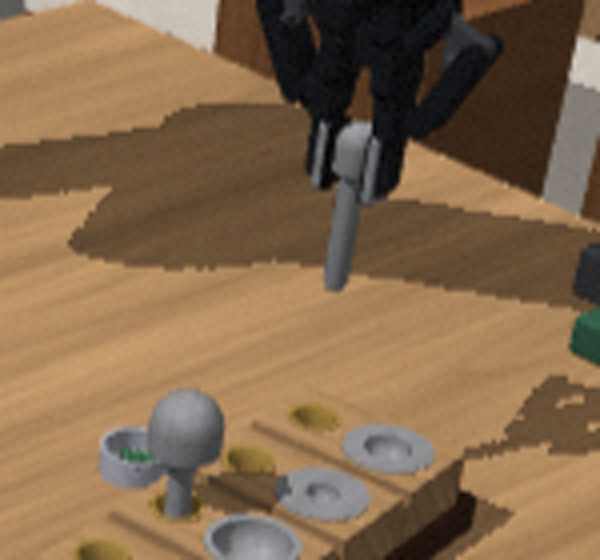

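The punch24 hangs upright with its foot at (335,285) against the predicted (337,289), over block24's socket at (316,417). I'm lowering it to the stop.

{"api": "send_rows", "payload": {"targets": "1 0 30 0 220;1 0 60 0 220;1 0 75 0 220;1 0 83 0 220;1 0 89 0 220;1 0 95 0 220;1 0 100 0 220;1 0 105 0 220;1 0 109 0 220;1 0 112 0 220;1 0 114 0 220;1 0 116 0 220;1 0 117 0 220;1 0 118 0 220;1 0 119 0 220;1 0 120 0 220;1 0 121 0 220;1 0 122 0 220;1 0 122 0 220"}}

```text
time: 17.92
ee_pos: [0.4949, 0.2954, 0.0774]
tcp_rot: [179.8, -0.1, 103.5]
wrist_force: [-4.9, -1.7, 17.8]
opening: 0.0224
grasp_force: 61.0
```

{"api": "send_rows", "payload": {"targets": "0 0 0 0 150;0 0 0 0 75;0 0 0 0 0;0 0 0 0 0;0 0 0 0 0;0 0 0 0 0;0 0 -25 0 0;0 0 -70 0 0;0 0 -110 0 0;0 0 -122 0 0;-30 -8 -122 0 0;-90 -23 -122 0 0;-150 -38 -122 0 0;-210 -53 -122 0 0;-270 -68 -122 0 0;-330 -83 -122 0 0;-390 -98 -122 0 0;-440 -111 -122 0 0;-490 -123 -122 0 0;-490 -123 -122 0 0"}}

```text
time: 20.42
ee_pos: [0.4885, -0.2132, 0.1949]
tcp_rot: [-179.9, -0.0, 103.3]
wrist_force: [-0.0, 0.0, 0.6]
opening: 0.0857
grasp_force: 0.0
```

```bash
python3 - <<'E'
from workcell import camera,bot
from geo import *
import cv2
im=camera("scene");o=bot.get_obs();p=o["ee_pos"];print(p,o["tcp_rot"],o["wrist_force"])
print(np.round((proj("scene",[.4945,.294,.105])-[290,80]+.5)*4,1))
c=im[80:220,290:440];cv2.imwrite("pics/s5c.png",cv2.resize(c,None,fx=4,fy=4,interpolation=cv2.INTER_CUBIC))
E
```

```text
[ 0.48869523 -0.21162664  0.19508046] [-1.79918250e+02 -6.85163140e-02  1.03357576e+02] [-0.19499305  0.07168312 -0.38650769]
[329.5 222.8]
```

View pics/s5c.png

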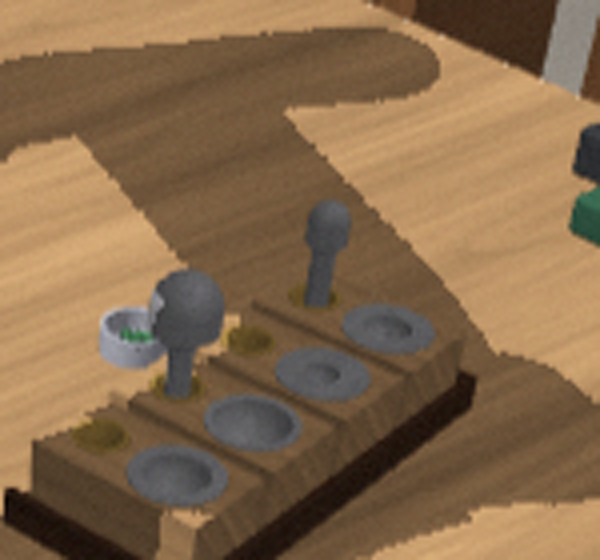

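The punch24 is home in block24, with its dome at (329,222) against the predicted (329.5,223). Now I'm grasping punch32.

{"api": "send_rows", "payload": {"targets": "0 0 40 0 0;0 0 80 0 0;0 0 112 0 0;0 0 126 0 0;0 0 132 0 0;0 0 132 0 0;0 0 132 0 60;0 0 132 0 100;0 0 132 0 140;0 0 132 0 180;0 0 132 0 220;0 0 132 0 220;0 0 132 0 220"}}

```text
time: 22.1
ee_pos: [0.4894, -0.2105, 0.0647]
tcp_rot: [180.0, 0.0, 103.5]
wrist_force: [-1.2, 0.3, 5.7]
opening: 0.0304
grasp_force: 59.0
```

{"api": "send_rows", "payload": {"targets": "0 0 -10 0 220;0 0 -25 0 220;0 0 -55 0 220;0 0 -95 0 220;0 0 -125 0 220;0 0 -131 0 220;20 8 -131 0 220;65 25 -131 0 220;115 44 -131 0 220;165 64 -131 0 220;215 83 -131 0 220;258 100 -131 0 220;283 109 -131 0 220;291 112 -131 0 220;293 113 -131 0 220;293 113 -131 0 220;293 113 -131 0 220;293 113 -131 0 220"}}

```text
time: 24.35
ee_pos: [0.5307, 0.1003, 0.1954]
tcp_rot: [180.0, 0.0, 103.5]
wrist_force: [0.3, -0.1, -2.6]
opening: 0.0303
grasp_force: 59.6
```

```bash
python3 - <<'E'
from workcell import camera,bot
from geo import *
import cv2
im=camera("scene");o=bot.get_obs();p=o["ee_pos"];print(p,o["tcp_rot"],o["wrist_force"])
for z in(.139,.2):print("foot pred",np.round((proj("scene",[p[0],p[1],z])-[270,80]+.5)*4,1),"socket",np.round((proj("scene",[.5308,.0996,.054])-[270,80]+.5)*4,1))
c=im[80:220,270:420];cv2.imwrite("pics/s6c.png",cv2.resize(c,None,fx=4,fy=4,interpolation=cv2.INTER_CUBIC))
E
```

```text
[0.53066365 0.10041399 0.1953687 ] [1.79991072e+02 2.33847770e-03 1.03476497e+02] [-0.41441342 -0.26528081 -3.28182669]
foot pred [196.2 299.3] socket [182.9 438.1]
foot pred [205.8 190.7] socket [182.9 438.1]
```

View pics/s6c.png

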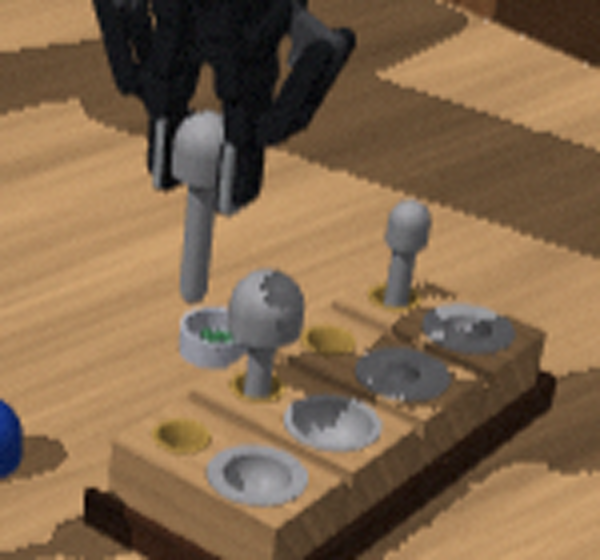

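The punch32 hangs upright with its foot at (194,297) against the predicted (196,299), and block32's socket is at (183,436). I'm lowering it.

{"api": "send_rows", "payload": {"targets": "0 0 30 0 220;0 0 60 0 220;0 0 75 0 220;0 0 83 0 220;0 0 89 0 220;0 0 95 0 220;0 0 100 0 220;0 0 105 0 220;0 0 109 0 220;0 0 112 0 220;0 0 114 0 220;0 0 116 0 220;0 0 117 0 220;0 0 118 0 220;0 0 119 0 220;0 0 120 0 220;0 0 121 0 220;0 0 122 0 220;0 0 122 0 220"}}

```text
time: 26.78
ee_pos: [0.5313, 0.101, 0.0766]
tcp_rot: [179.8, 0.0, 103.5]
wrist_force: [-6.9, -0.8, 21.8]
opening: 0.0309
grasp_force: 62.1
```

{"api": "send_rows", "payload": {"targets": "0 0 0 0 150;0 0 0 0 75;0 0 0 0 0;0 0 0 0 0;0 0 0 0 0;0 0 0 0 0;0 0 -25 0 0;0 0 -70 0 0;0 0 -110 0 0;0 0 -122 0 0;-30 -10 -122 0 0;-85 -27 -122 0 0;-140 -45 -122 0 0;-195 -62 -122 0 0;-250 -80 -122 0 0;-305 -98 -122 0 0;-347 -111 -122 0 0;-347 -111 -122 0 0;-347 -111 -122 0 0;-347 -111 -122 0 0"}}

```text
time: 29.28
ee_pos: [0.504, -0.2614, 0.1952]
tcp_rot: [-180.0, -0.0, 103.6]
wrist_force: [-0.2, -0.3, -0.1]
opening: 0.0855
grasp_force: 0.0
```

{"api": "send_rows", "payload": {"targets": "-2 0 40 0 0;-2 0 80 0 0;-2 0 112 0 0;-2 0 124 0 0;-2 0 130 0 0;-2 0 130 0 0;-2 0 130 0 60;-2 0 130 0 100;-2 0 130 0 140;-2 0 130 0 180;-2 0 130 0 220;-2 0 130 0 240;-2 0 130 0 240;-2 0 130 0 240"}}

```text
time: 31.02
ee_pos: [0.5044, -0.2644, 0.0655]
tcp_rot: [180.0, 0.0, 103.5]
wrist_force: [-0.7, -0.2, 3.1]
opening: 0.0143
grasp_force: 58.4
```

{"api": "send_rows", "payload": {"targets": "0 0 -10 0 240;0 0 -25 0 240;0 0 -60 0 240;0 0 -105 0 240;0 0 -131 0 240;20 5 -131 0 240;70 17 -131 0 240;125 31 -131 0 240;180 44 -131 0 240;235 58 -131 0 240;290 71 -131 0 240;345 85 -131 0 240;400 98 -131 0 240;445 109 -131 0 240;470 115 -131 0 240;477 117 -131 0 240;479 117 -131 0 240;479 117 -131 0 240;479 117 -131 0 240;479 117 -131 0 240"}}

```text
time: 33.52
ee_pos: [0.5062, 0.2281, 0.1964]
tcp_rot: [180.0, 0.0, 103.5]
wrist_force: [-0.7, 0.6, -0.6]
opening: 0.0141
grasp_force: 58.5
```

```bash
python3 - <<'E'
from workcell import camera,bot
from geo import *
import cv2
im=camera("scene");o=bot.get_obs();p=o["ee_pos"];print(p,o["tcp_rot"],o["wrist_force"])
for z in(.138,.2):print("foot pred",np.round((proj("scene",[p[0],p[1],z])-[280,70]+.5)*4,1),"socket",np.round((proj("scene",[.5064,.2292,.054])-[280,70]+.5)*4,1))
c=im[70:210,280:430];cv2.imwrite("pics/s7c.png",cv2.resize(c,None,fx=4,fy=4,interpolation=cv2.INTER_CUBIC))
E
```

```text
[0.50619891 0.22820735 0.1964168 ] [ 1.79988769e+02 -5.70251183e-04  1.03476316e+02] [ 0.20960933 -0.08331313 -0.76464667]
foot pred [307.1 251.4] socket [290.3 382.4]
foot pred [321.8 146. ] socket [290.3 382.4]
```

View pics/s7c.png

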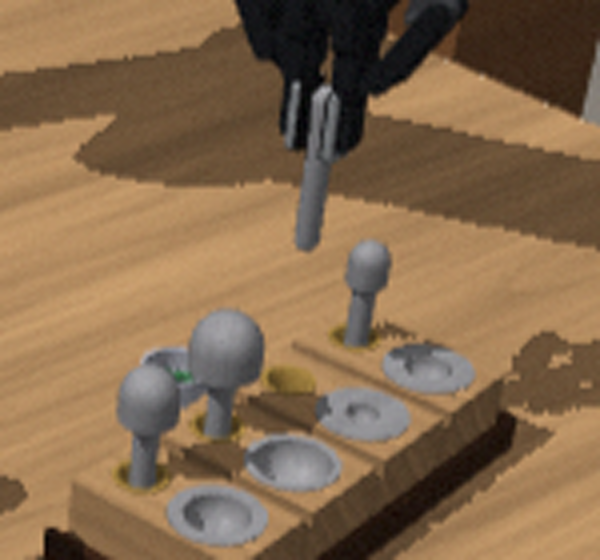

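The punch16 hangs upright with its foot at (307,246), over block16's socket at (290,380). The punch32 at (148,400) stands seated. I'm lowering punch16.

{"api": "send_rows", "payload": {"targets": "1 0 30 0 240;1 0 60 0 240;1 0 75 0 240;1 0 83 0 240;1 0 89 0 240;1 0 95 0 240;1 0 100 0 240;1 0 105 0 240;1 0 109 0 240;1 0 112 0 240;1 0 114 0 240;1 0 116 0 240;1 0 117 0 240;1 0 118 0 240;1 0 119 0 240;1 0 120 0 240;1 0 121 0 240;1 0 122 0 240;1 0 122 0 240"}}

```text
time: 35.95
ee_pos: [0.5069, 0.2302, 0.0772]
tcp_rot: [179.8, -0.1, 103.5]
wrist_force: [-3.0, -3.1, 17.8]
opening: 0.0138
grasp_force: 60.5
```

{"api": "send_rows", "payload": {"targets": "0 0 0 0 150;0 0 0 0 75;0 0 0 0 0;0 0 0 0 0;0 0 0 0 0;0 0 0 0 0;0 0 -25 0 0;0 0 -70 0 0;0 0 -110 0 0;0 0 -150 0 0;0 -50 -170 0 0;0 -110 -170 0 0;0 -170 -170 0 0;0 -170 -170 0 0;0 -170 -170 0 0"}}

```text
time: 37.83
ee_pos: [0.3409, 0.1901, 0.2447]
tcp_rot: [179.9, -0.0, 103.5]
wrist_force: [0.1, 0.6, -0.4]
opening: 0.0855
grasp_force: 0.0
```

```bash
python3 - <<'E'
from workcell import camera,bot
from geo import *
import cv2
im=camera("scene");o=bot.get_obs();print(o["ee_pos"],o["wrist_force"])
for n,P,h in((24,(.4945,.294),.105),(16,(.5064,.2292),.105),(40,(.5186,.1644),.105),(32,(.5308,.0996),.105)):print(n,np.round((proj("scene",[*P,h])-[200,110]+.5)*3.5,1))
c=im[110:270,200:420];cv2.imwrite("pics/s8c.png",cv2.resize(c,None,fx=3.5,fy=3.5,interpolation=cv2.INTER_CUBIC))
E
```

```text
[0.34117872 0.19016745 0.24432989] [-0.28929158  0.37875975  0.34371138]
24 [603.3  89.9]
16 [543.6 126.1]
40 [479.9 165.2]
32 [411.3 207.3]
```

View pics/s8c.png

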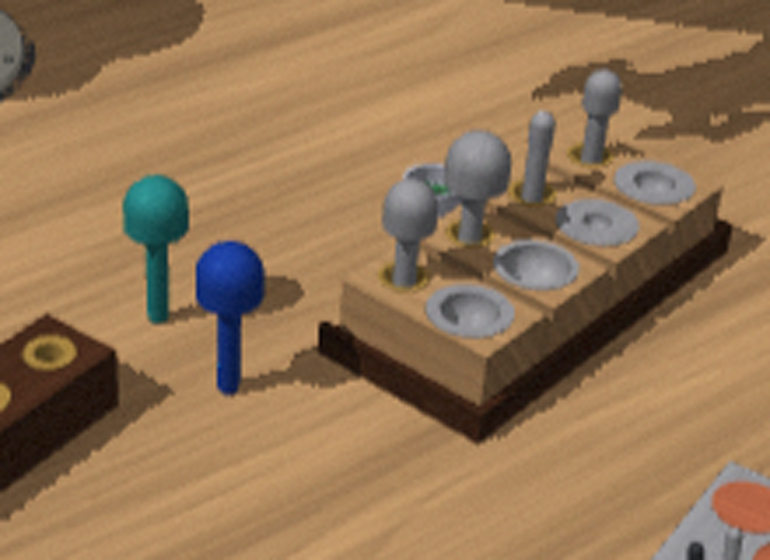

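All four punches stand in their own blocks, with dome centres at about (602,90), (542,123), (479,165) and (411,208), within a few pixels of the seated prediction. The tin and the look-alikes in view haven't moved. I'm handing the job in.

```bash
python3 -c "
from workcell import ticket
print(ticket.job_done())"
```

```text
the job is handed in; nothing more can be done
None
```

I moved all four punches into their own blocks, head up and fully seated, and handed the job in at about 38 s; I did not touch the hammer, the tin or the look-alikes.

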